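# Check both return springs of the tilt table

### The arm

A 6-joint arm with a two-finger parallel gripper is mounted at the origin on the work surface. World frame = base frame: x ahead of the robot, y to its left, z up, the work surface at z = 0. Lengths are in m, angles in degrees, forces in N, time in s.
With the tool pointing down it reaches from about 0.25 to 0.725 m from the base axis. Payload 9.7 kg.
Tool frame: the origin (TCP) lies midway between the tips of the shut fingers; the grasp point (between the pads) lies 19 mm behind it; z points along the fingers, y is the direction in which the jaws open and shut (so a half turn about z gives the same grasp; the last joint's range is limited). The gripper opens to 85 mm and grips with 20 to 120 N. Pads are 22 mm wide; open, the fingers measure 114 mm over their backs; the gripper's body (76 mm by 85 mm) begins 54 mm behind the grasp point. The pads swing forward as they close: fully open they stand 13 mm farther back than shut.
Start: joints at [0, 4.979, 10.078, 95.1, 0, 90], TCP at [0.55, -0, 0.197] pointing down, gripper open.
Joint ranges: [-179.16, 179.16], [-48.56, 103.87], [-65.8, 70.77], [-126.05, 130.52], [-82.76, 87.17], [-180, 180]. Speed limits (degrees/s): [127.2, 127.2, 147.25, 180, 180, 180].

### API

Orientations are given as [roll, pitch, yaw] about the fixed x, y, z axes, in that order (R = Rz(yaw) Ry(pitch) Rx(roll)).
In Python, from workcell import get_obs, camera, get_calibration, job_done gives the robot as it stands.
- The arm moves only by the tool play_rows, never from a script. Its argument "commands" is text: rows parted by semicolons, each of 5 numbers parted by spaces: the opening, from 0 (shut) to 1 (fully open), then the shift along the world's x, y, z in mm, then the turn about the world's z in degrees. A call has 1 to 10 rows; each row is the pose to reach, as a shift and turn from the pose commanded when the call began; what a row does not reach only later rows make up. A row lasts 1/12 s, in which the tool goes at most 41.7 mm and 7.16 degrees, less where a joint would pass 70% of its speed; a pose out of reach is approached as far as the arm can. A call with a gripper value outside its range is refused whole. The fingers move at their own pace and stop on an object; "force" is the grip in N (left out, the last holds). Time passes only in rows, so rows that repeat a pose let the fingers close. It gives the time, the measured TCP pose, the force and the opening at its end, in the units of the state.
- get_obs(): the state, without advancing time (a new reading comes with each control period).
- camera(name): name is "scene" or "side" or "wrist"; returns the picture (480x640x3 uint8, red, green, blue); there is no depth.
- get_calibration(name): a dict with "fx", "fy", "cx", "cy" (pixels), "eye" and "attitude" of the camera in the world; the wrist camera has in their place "mount" (4x4, takes a point from camera to tool coordinates, whose origin is the TCP and whose axes are the flange's). Camera axes: x right, y down, z forward; pixel columns grow to the right and rows downward; lengths in m; the calibration is good to about 2 mm. A picture is of the moment at which its call begins: read the wrist's pose just before it. get_calibration takes no time and is no camera call.
- job_done(): hands the job in, once; it reports no verdict.
The state is a dict: "time": time; "q": joint angles; "qd": joint speeds; "joint_efforts": joint torques, N m; "ee_pos": TCP position; "tcp_rot": TCP orientation; "wrist_force": force on the tool from outside, world axes, zero at the start; "torque": the same for the moment, N m; "opening": finger opening in m.
Only numpy, scipy, OpenCV 4.12 (cv2) and the standard library are available. Lean on these libraries where they do the work, as an engineer would, in place of code of your own. Each camera call takes 0.05 s, during which the arm holds its last target.

### The job

Check the springs of the tilt table on the bench: with the fingertips, press the corner with the blue pad down until the red needle stands in the blue band of the scale, keep it there for a good second, and let the plate come back up to level. Then do the same with the yellow pad and the yellow band, and end with the hand clear of it. Do not drive the needle out beyond a band, touch the needle itself, or pick up or shift anything on the bench.

Things in the scene. Friction and masses are not known exactly. Their poses are not given: they have to be found in the camera images.
- rig: the tilt table: a grey base plate 275 x 270 x 12 mm screwed to the bench, two dark bearing blocks, a tilting aluminium plate, and a white scale board standing 258 mm high at its far end. Origin on the bench, on the hinge line below the middle of the tilting plate; its x runs along the hinge towards the scale (the two pads are at the other end, x = -60 mm), y towards the blue side, z up. The base reaches from x = -128 to +148 mm and y = -135 to +135 mm
- plate (a joint): tilt in rad of the aluminium plate (185 mm along x, 235 mm along y, 10 mm thick, hinge line 70 mm above the bench along the rig's x). 0 = level, where springs hold it; positive = blue side down, negative = yellow side down; stops at +-0.28. Spring 4 N m/rad: at a pad about 4 N per 0.1 rad, about 9.5 mm of pad travel per 0.1 rad. Released, it comes back to level in well under a second
- blue_pad: blue disc, 36 mm across, 8 mm thick, glued on a plate corner that lies nearest the robot; origin at the centre of its top face, z up out of the plate; it tilts with the plate. Level, its top is 83 mm above the bench, at x = -60, y = +95 mm in the rig's frame
- yellow_pad: yellow disc like the blue one, on the other near corner: level, its top centre is at x = -60, y = -95, z = 83 mm in the rig's frame
- needle: red needle, 6 mm wide, standing up from the plate's hinge line in front (far side) of the scale board, bent over the board's top edge; fixed to the plate. This frame's origin is on the hinge line at the middle of the plate, z along the needle
- needle_tip (a point): the needle's top end above the scale board, 200 mm from the hinge line, 270 mm above the bench when level. Its offset towards y of the rig is 200 mm x sin(plate tilt): pressing the blue pad moves it towards the blue band
- blue_band: blue clip 18 mm wide (along the rig's y) fixed over the scale board's top edge, 22 to 40 mm from the scale's middle towards the blue side, different every time. Origin at the middle of the clip, on the board's top edge; axes parallel to the rig's. The needle stands in the band when the needle tip's y in this frame is within 9 mm of 0
- yellow_band: yellow clip like the blue one, 22 to 40 mm from the middle towards the yellow side (rig's -y)
- glue_bottle: bystander: white glue bottle with red cap, 60 mm across, 155 mm high; origin under its centre
- paint_jar: bystander: green glass jar with black lid, 56 mm across, 60 mm high; origin under its centre
- brush: bystander: dark-handled brush 190 mm long, lying in front of the tilt table; x along it
- teal_box: bystander: teal box 90 x 130 x 55 mm; origin under its centre
- offcut: bystander: wooden offcut 140 x 45 x 30 mm; origin under its centre
- screwdriver: bystander: screwdriver with green handle, lying along its own x
- tin_cup: bystander: steel cup 70 mm across, 75 mm high; origin under its centre

How it is judged (in metres and radians):
On the way, in this order (a step that is already met when the one before it is completed fails the run):
1. a finger presses the blue pad and the needle stands in the blue band (within 9 mm of its middle) for 0.7 s (y of needle_tip in the frame of blue_band between -0.009 and 0.009 m and contact force between the fingers and blue_pad above 0.5 N), for 0.7 s.
2. the plate is let go and is level again (within 0.03 rad) (value of joint plate between -0.03 and 0.03 rad and velocity of joint plate between -0.1 and 0.1 rad/s and contact force between each of the fingers, the arm and rig below 0.3 N), for 0.2 s.
3. a finger presses the yellow pad and the needle stands in the yellow band (within 9 mm of its middle) for 0.7 s (y of needle_tip in the frame of yellow_band between -0.009 and 0.009 m and contact force between the fingers and yellow_pad above 0.5 N), for 0.7 s.
At the end, for the whole second after the job is handed in: the plate is released and at rest, level within 0.03 rad, and every loose thing is within 15 mm of where it stood (all of step 2 and distance of each of glue_bottle, paint_jar, brush, teal_box, offcut, screwdriver, tin_cup from where it was at the start of the episode below 0.015 m); the robot touches nothing.
It fails at once if the needle is driven out beyond the blue band (more than 15 mm past its middle, 6 mm past its outer edge) (y of needle_tip in the frame of blue_band above 0.015 m).
It fails at once if the needle is driven out beyond the yellow band (more than 15 mm past its middle, 6 mm past its outer edge) (y of needle_tip in the frame of yellow_band below -0.015 m).
It fails at once if the robot touches the needle (contact force between any of the fingers, the arm and needle above 0.5 N).
It fails at once if a loose thing on the bench is picked up or shifted by more than 15 mm (distance of any of glue_bottle, paint_jar, brush, teal_box, offcut, screwdriver, tin_cup from where it was at the start of the episode above 0.015 m).
It also fails if it takes over 48 s, if anything falls off the work surface, if the arm or the gripper's body presses on something with over 40 N, if the wrist force passes 120 N, or if a joint passes its speed limit or range.

## Working session

There is one attempt and no reset: what is moved stays moved. The work goes in short steps, Python scripts to look and compute and a tool call to move; the robot and the scene stay as the last step left them, time stands still between calls to the robot, and variables do not carry over. Pictures are saved under pics/ and viewed, and the job is handed in when it is done.

Besides the shell and the picture viewer there is one more tool, called after ">>>" as name(argument=value, ...) on one line, values as JSON. play_rows: Moves the arm, as the interface text tells. Its arguments: {"type":"object","properties":{"commands":{"type":"string"},"force":{"type":"number"}},"required":["commands"]}

```bash
mkdir -p pics
python3 - <<'E'
from workcell import *
import cv2
for n in ["scene","side","wrist"]:
    c=get_calibration(n); print(n,c)
    cv2.imwrite(f"pics/{n}0.png",camera(n)[:,:,::-1])
print(get_obs())
E
```

```text
scene {'fx': 496.47252286663047, 'fy': 496.47252286663047, 'cx': 327.2129669760795, 'cy': 238.27860900526983, 'eye': array([1.61687257, 0.06082909, 1.27884874]), 'attitude': array([-136.25755985,    0.64687877,   94.20914613])}
side {'fx': 488.1546277019448, 'fy': 488.1546277019448, 'cx': 322.9036192183314, 'cy': 243.39429160558566, 'eye': array([ 0.38203113, -1.28712413,  0.91650571]), 'attitude': array([-120.24029903,   -0.57251561,   -8.00521492])}
wrist {'fx': 424.93310310542154, 'fy': 424.93310310542154, 'cx': 316.0430501214433, 'cy': 232.12531131299372, 'mount': array([[ 1.75471296e-04, -9.62499719e-01, -2.71282619e-01,
         6.93649457e-02],
       [ 9.99999845e-01,  3.12477208e-04, -4.61835545e-04,
         6.00487440e-04],
       [ 5.29286218e-04, -2.71282496e-01,  9.62499625e-01,
        -1.77020014e-01],
       [ 0.00000000e+00,  0.00000000e+00,  0.00000000e+00,
         1.00000000e+00]])}
{'time': 0.15, 'q': array([-6.56239251e-05,  5.00371500e+00,  1.00483742e+01,  9.51005706e+01,
       -1.81227198e-04,  8.99998615e+01]), 'qd': array([ 0.01856685, -0.15087136,  0.11100406,  0.06963332,  0.04865183,
        0.04345716]), 'joint_efforts': array([-3.04631758e-03, -5.20762289e+01,  4.65044117e+01,  1.38444663e-02,
       -2.16874664e-04, -1.82086734e-05]), 'ee_pos': array([ 5.49805408e-01, -1.63808959e-06,  1.96978629e-01]), 'tcp_rot': array([-1.79944089e+02,  1.81091946e-04,  9.00000731e+01]), 'wrist_force': array([-0.39379167,  0.47694412, -0.33946106]), 'torque': array([ 0.01034329,  0.00272354, -0.00706693]), 'opening': 0.08539913973036396}
```

View pics/scene0.png

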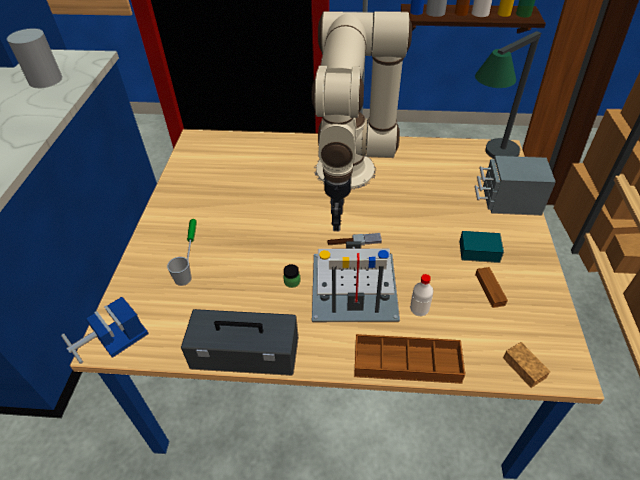

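View pics/side0.png

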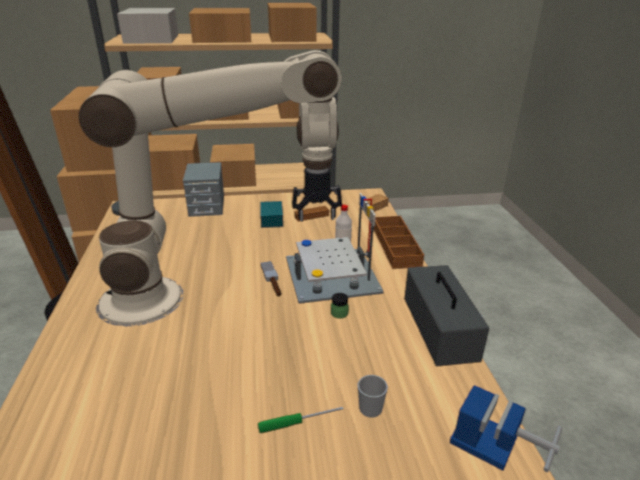

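View pics/wrist0.png

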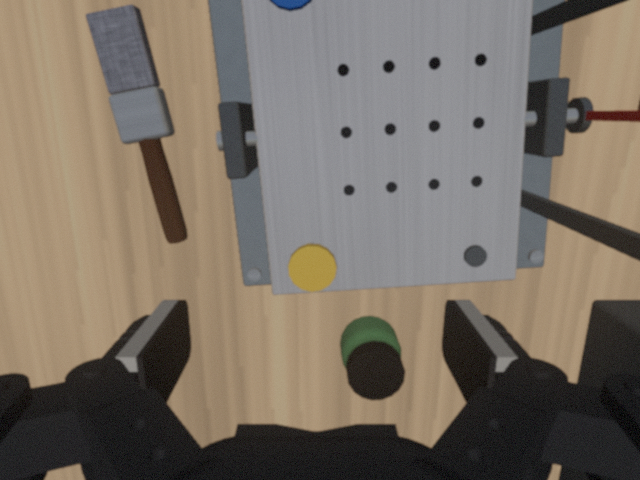

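Run:
```python
import cv2
a=cv2.imread("pics/scene0.png")[235:330,300:410]
cv2.imwrite("pics/c0.png",cv2.resize(a,None,fx=7,fy=6,interpolation=cv2.INTER_CUBIC))
a=cv2.imread("pics/side0.png")[185:305,280:390]
cv2.imwrite("pics/c1.png",cv2.resize(a,None,fx=5,fy=5,interpolation=cv2.INTER_CUBIC))
```

```text
(no output)
```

View pics/c0.png

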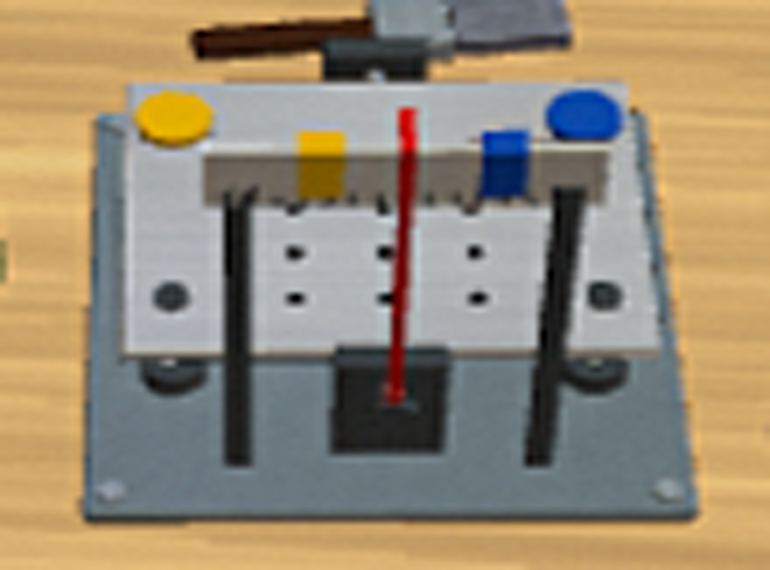

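View pics/c1.png

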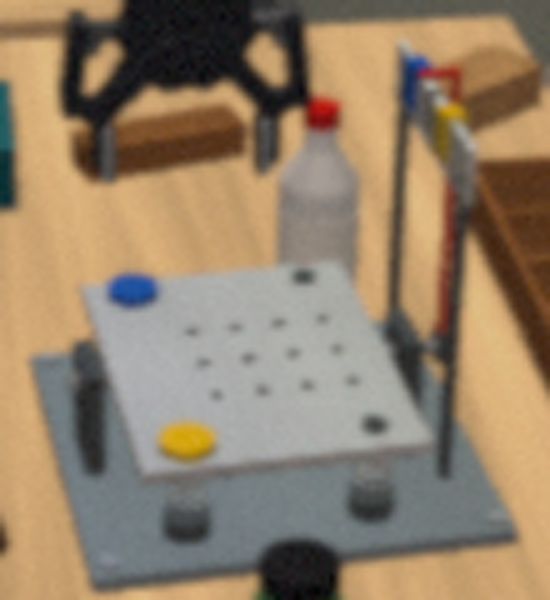

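```bash
cat > h.py <<'E'
from workcell import *
import numpy as np
from scipy.spatial.transform import Rotation as Ro
from scipy.optimize import least_squares
def cam(n,pos=None,rot=None):
    c=get_calibration(n)
    if n=="wrist":
        T=np.eye(4);T[:3,:3]=Ro.from_euler('xyz',rot,degrees=True).as_matrix();T[:3,3]=pos
        M=T@c["mount"];R,e=M[:3,:3],M[:3,3]
    else: R,e=Ro.from_euler('xyz',c["attitude"],degrees=True).as_matrix(),c["eye"]
    return c,R,e
def proj(C,p):
    c,R,e=C;q=(np.asarray(p)-e)@R
    return np.stack([c["fx"]*q[...,0]/q[...,2]+c["cx"],c["fy"]*q[...,1]/q[...,2]+c["cy"]],-1)
def rig(x,y,yaw,p):
    p=np.asarray(p,float);c,s=np.cos(yaw),np.sin(yaw)
    return np.stack([x+c*p[...,0]-s*p[...,1],y+s*p[...,0]+c*p[...,1],p[...,2]],-1)
E
cat > fit.py <<'E'
from h import *
S=cam("scene");D=cam("side");W=cam("wrist",[.5498,0,.197],[-179.944,0,90])
s=lambda u,v:((u+.5)/7-.5+300,(v+.5)/6-.5+235)
d=lambda u,v:((u+.5)/5-.5+280,(v+.5)/5-.5+185)
pad=lambda k:(-.06,.095*k,.083)
obs=[(S,pad(-1),s(174,115)),(S,pad(1),s(585,114)),(D,pad(-1),d(187,438)),(D,pad(1),d(133,288)),(W,pad(-1),(312,267)),
(W,(-.0925,-.1175,.075),(274,293)),(W,(.0925,-.1175,.075),(516,279)),
(S,(.148,-.135,.012),s(85,513)),(S,(.148,.135,.012),s(693,511))]
def f(v):
    x,y,a,bx,yb,bb=v[:6]
    r=[proj(C,rig(x,y,a,p))-q for C,p,q in obs]
    r+=[proj(S,rig(x,y,a,(bx,yb,.258)))-s(321.5,146),proj(S,rig(x,y,a,(bx,bb,.258)))-s(506,146),
        proj(S,rig(x,y,a,(bx+v[6],0,.270)))-s(408,108)]
    r+=[proj(D,rig(x,y,a,(bx,yb,.258)))-d(452,108),proj(D,rig(x,y,a,(bx,bb,.258)))-d(416,60)]
    return np.concatenate([r_.ravel() for r_ in r])
o=least_squares(f,[.6,.1,0,.1,-.03,.03,0],x_scale=.01)
np.set_printoptions(precision=4,suppress=True)
print(o.x,np.degrees(o.x[2]));print(f(o.x).reshape(-1,2))
for k in(-1,1): print("pad",rig(*o.x[:3],pad(k)))
E
python3 fit.py
```

```text
[ 0.6012  0.0596  0.0665  0.1159 -0.0336  0.0387 -0.0134] 3.812273784755127
[[ 0.3808  0.3814]
 [ 0.4692  0.4076]
 [ 0.0526 -0.9604]
 [ 0.0266 -1.1535]
 [ 0.6718  0.1824]
 [-1.7386  0.8215]
 [ 0.5995 -0.0469]
 [-0.3726  0.4066]
 [ 1.4456  0.6816]
 [ 0.1443  0.2876]
 [ 0.2604  0.2279]
 [ 0.0629 -0.003 ]
 [-0.559   0.7444]
 [ 0.2019  0.6021]]
pad [ 0.5477 -0.0392  0.083 ]
pad [0.5351 0.1504 0.083 ]
```

>>> play_rows(commands="0 0 0 0 0; 0 -3 25 0 0; 0 -6 55 0 0; 0 -9 85 0 0; 0 -12 115 -10 0; 0 -14 140 -25 0; 0 -15 150 -45 0; 0 -15 150 -65 0; 0 -15 150 -75 0; 0 -15 150 -75 0", force=20)

```text
time: 0.98
ee_pos: [0.5337, 0.1497, 0.12]
tcp_rot: [-179.8, 0.1, 90.0]
wrist_force: [0.6, -0.3, 0.6]
opening: -0.0003
```

```bash
cat > look.py <<'E'
import sys;from workcell import *;import cv2
n=sys.argv[1]
print({k:get_obs()[k] for k in("time","ee_pos","wrist_force")})
b=camera("scene")[:,:,::-1]
cv2.imwrite(f"pics/{n}.png",cv2.resize(b[235:330,300:410],None,fx=7,fy=6,interpolation=cv2.INTER_CUBIC))
if len(sys.argv)>2:
  b=camera(sys.argv[2])[:,:,::-1]
  if sys.argv[2]=="side": b=cv2.resize(b[165:305,280:390],None,fx=4,fy=4,interpolation=cv2.INTER_CUBIC)
  cv2.imwrite(f"pics/{n}_2.png",b)
E
python3 look.py a1 side
```

```text
{'time': 0.9833, 'ee_pos': array([0.53372294, 0.14967044, 0.11997392]), 'wrist_force': array([ 0.61461336, -0.26328544,  0.55316294])}
```

View pics/a1.png

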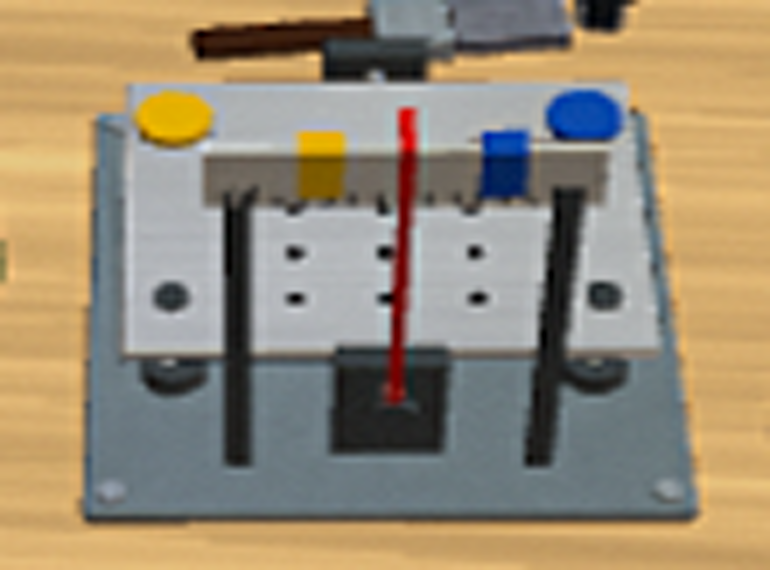

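View pics/a1_2.png

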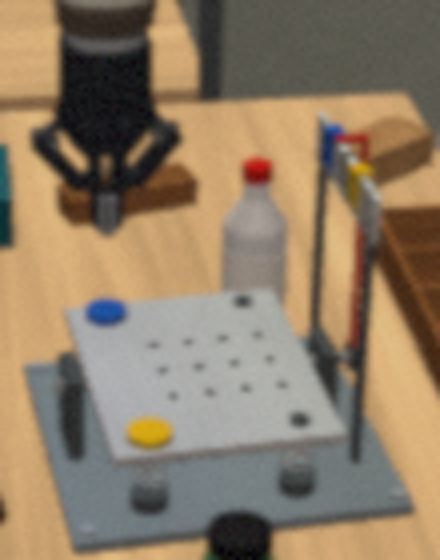

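Run:
```python
from h import *
for n,o,k in(("side",(280,165),(4,4)),("scene",(300,235),(7,6))):
  for p in([.5337,.1497,.12],[.5351,.1504,.083]): print(n,(proj(cam(n),p)-o)*k)
```

```text
side [103.07054195 266.71656788]
side [104.94427804 304.17475602]
scene [589.52231919  65.28245389]
scene [585.3177184  113.99424059]
```

```bash
python3 look.py a2 side
```

```text
{'time': 1.0833, 'ee_pos': array([0.5350689 , 0.14959791, 0.12302702]), 'wrist_force': array([-0.67093917, -0.52776746,  0.28383871])}
```

View pics/a2.png

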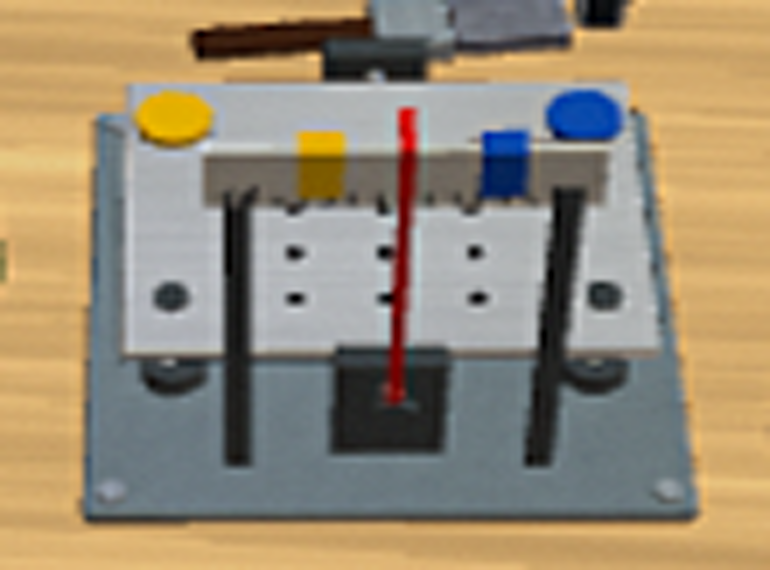

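View pics/a2_2.png

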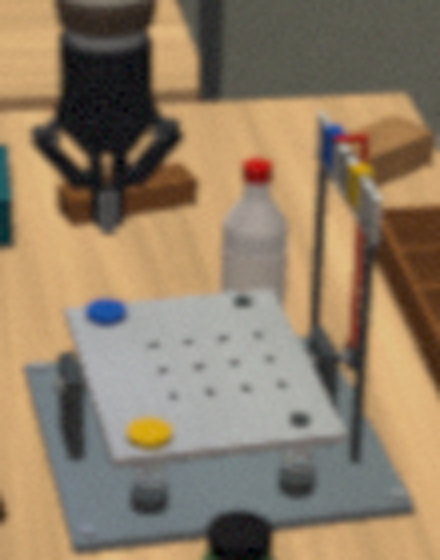

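Run:
```python
from h import *
S,D=cam("scene"),cam("side")
f=lambda p:np.r_[proj(S,p)-(385.7,239.5),proj(D,p)-(306.7,222.5)]
o=least_squares(f,[.53,.15,.12]);print(o.x,o.fun)
print(proj(D,[.55,0,.197]),proj(S,[.55,0,.197]),proj(D,[.55,0,.21]))
import cv2
b=camera("scene")[:,:,::-1]
a=cv2.resize(b[190:270,330:430],None,fx=6,fy=6,interpolation=cv2.INTER_CUBIC)
b=camera("wrist")[:,:,::-1]; cv2.imwrite("pics/a3w.png",b);cv2.imwrite("pics/a3.png",a)
```

```text
[0.53740027 0.15193279 0.15353221] [ 0.01067133 -0.02107594  0.01736012  0.01840507]
[316.28827191 232.78576277] [336.9629891  230.41085681] [316.30188018 229.02724529]
```

View pics/a3w.png

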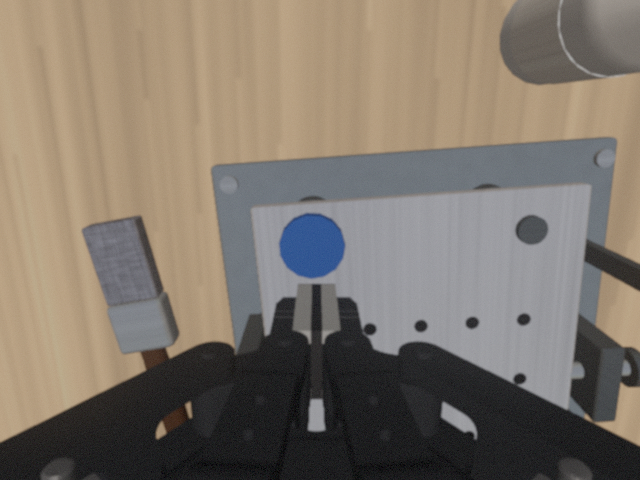

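View pics/a3.png

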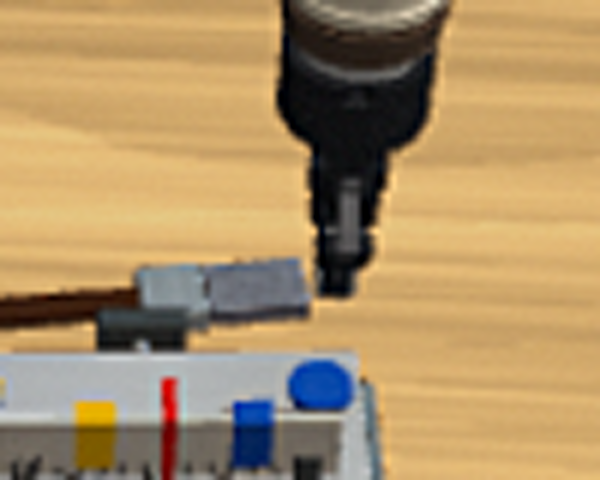

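Run:
```python
from h import *
o=get_obs();print(o["ee_pos"],o["tcp_rot"],o["q"],o["time"])
W=cam("wrist",o["ee_pos"],o["tcp_rot"])
print("tcp px",proj(W,o["ee_pos"]),"30mm back",proj(W,o["ee_pos"]+[0,0,.03]))
print("tip back edge", proj(W,o["ee_pos"]+[0,.011,0]),proj(W,o["ee_pos"]+[0,.011,.03]))
P=rig(.6012,.0596,.0665,[(-.128,.135,.012),(.148,.135,.012),(-.0925,.1175,.075),(.0925,.1175,.075),(-.06,.095,.083)])
q=np.array([(213,166),(615,138),(252,207),(591,184),(312,245)])
print(proj(W,P)-q)
f=lambda v:(proj(cam("wrist",v,o["tcp_rot"]),P)-q).ravel()
s=least_squares(f,o["ee_pos"]);print(s.x,s.fun)
```

```text
[0.5356878  0.14974505 0.1238096 ] [ 1.79894571e+02 -2.83622744e-02  8.99598443e+01] [ 1.56183491e+01  4.82739833e+00  1.76132274e+00  8.68247533e+01
 -1.14592009e-03  1.05658530e+02] 1.2833
tcp px [314.87418091 274.22039595] 30mm back [314.76788035 303.33677341]
tip back edge [314.84230524 250.73076974] [314.72814148 276.08698589]
[[-3.3604701  -2.25028029]
 [ 7.3591032  -2.30790821]
 [-0.83265432 -1.81466056]
 [ 4.27893427 -1.60030887]
 [ 1.73078651  0.26251751]]
[0.53578488 0.15151333 0.12864877] [-1.6384101  -0.47791818  1.73363588 -0.00542648  0.3970206  -0.52060745
 -2.07849112  0.21460409  1.59510881  0.68664973]
```

>>> play_rows(commands="0 0 0 -10 0; 0 0 0 -20 0; 0 0 0 -28 0; 0 0 0 -34 0; 0 0 0 -34 0; 0 0 0 -34 0")

```text
time: 1.78
ee_pos: [0.5346, 0.1499, 0.0879]
tcp_rot: [-179.9, 0.0, 90.0]
wrist_force: [-0.3, -0.4, 0.2]
opening: 0.0003
```

```bash
python3 look.py b1 side
```

```text
{'time': 1.7833, 'ee_pos': array([0.53461864, 0.14993133, 0.08786987]), 'wrist_force': array([-0.31508638, -0.43502394,  0.2006141 ])}
```

View pics/b1.png

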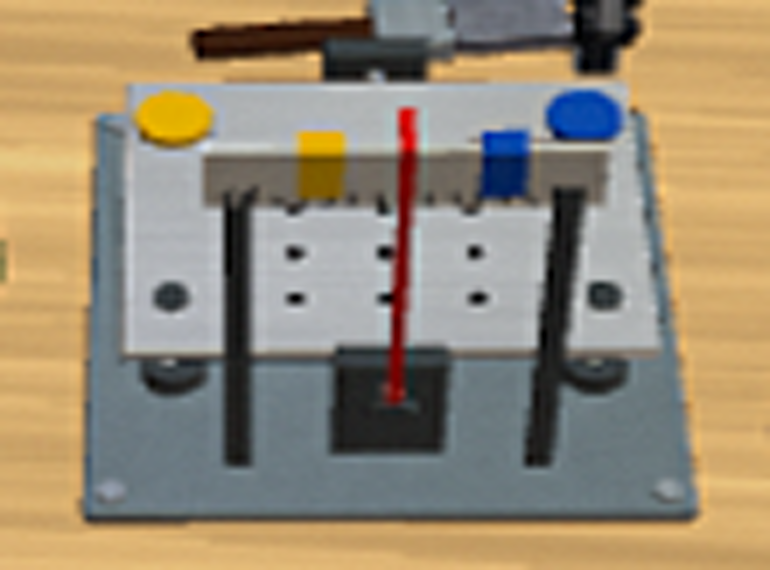

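View pics/b1_2.png

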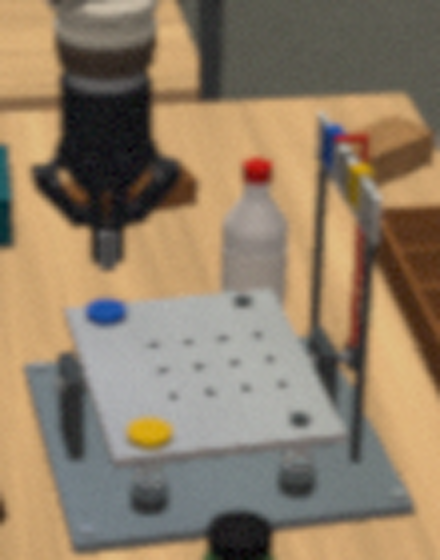

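>>> play_rows(commands="0 0 0 -6 0; 0 0 0 -12 0; 0 0 0 -18 0; 0 0 0 -22 0; 0 0 0 -22 0; 0 0 0 -22 0")

```text
time: 2.38
ee_pos: [0.5347, 0.1499, 0.0661]
tcp_rot: [-180.0, 0.0, 90.0]
wrist_force: [-0.9, 0.1, -0.1]
opening: 0.0002
```

```bash
python3 look.py b2 side
```

```text
{'time': 2.3833, 'ee_pos': array([0.53474127, 0.1499422 , 0.06607961]), 'wrist_force': array([-0.94836732,  0.08794551, -0.07460583])}
```

View pics/b2.png

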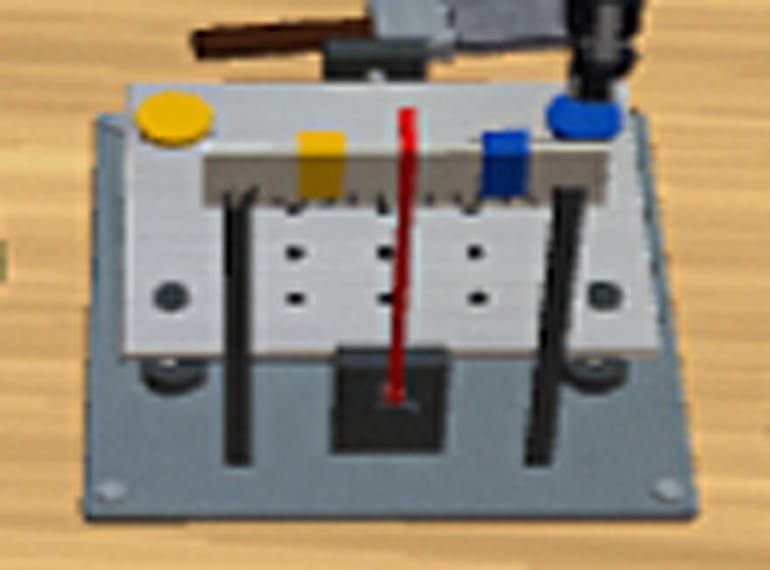

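View pics/b2_2.png

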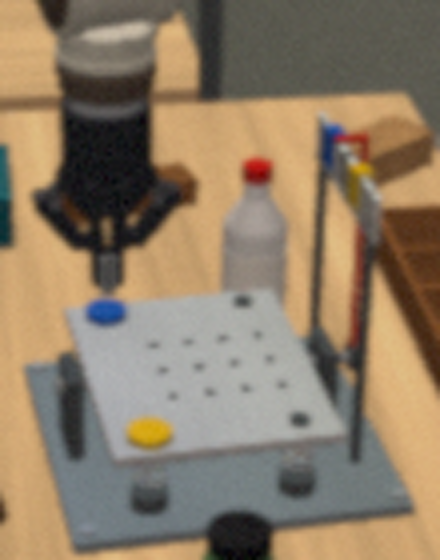

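>>> play_rows(commands="0 0 0 -4 0; 0 0 0 -8 0; 0 0 0 -12 0; 0 0 0 -14 0; 0 0 0 -14 0; 0 0 0 -14 0")

```text
time: 2.98
ee_pos: [0.5349, 0.15, 0.0523]
tcp_rot: [-180.0, 0.0, 90.0]
wrist_force: [0.0, 1.0, 0.0]
opening: -0.0004
```

```bash
python3 look.py b3 side
```

```text
{'time': 2.9833, 'ee_pos': array([0.53486911, 0.14996227, 0.05231034]), 'wrist_force': array([0.04853061, 1.00905361, 0.00454845])}
```

View pics/b3.png

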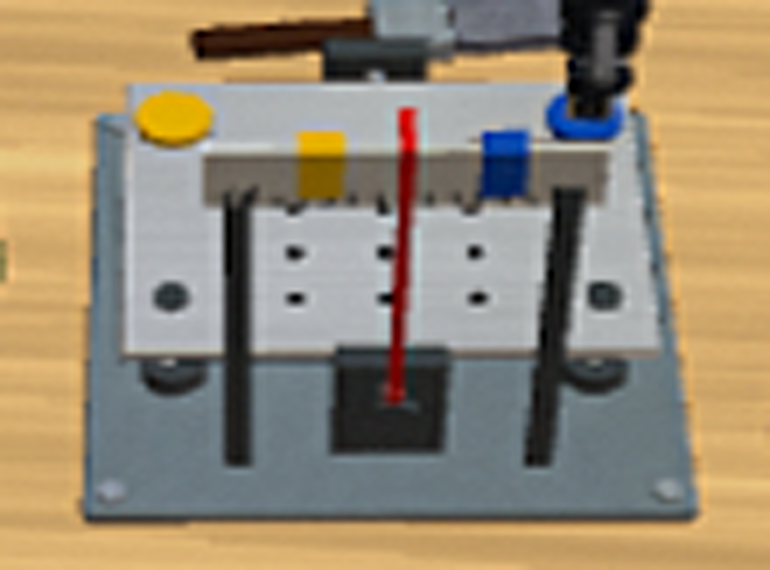

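View pics/b3_2.png

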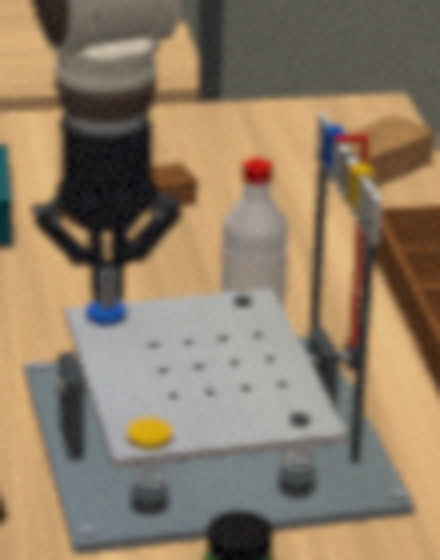

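>>> play_rows(commands="0 0 0 -3 0; 0 0 0 -6 0; 0 0 0 -9 0; 0 0 0 -11 0; 0 0 0 -11 0; 0 0 0 -11 0")

```text
time: 3.58
ee_pos: [0.5352, 0.1503, 0.0417]
tcp_rot: [180.0, -0.0, 90.0]
wrist_force: [-0.0, 2.7, 3.4]
opening: 0.0001
```

```bash
python3 look.py b4
```

```text
{'time': 3.5833, 'ee_pos': array([0.53521678, 0.15032714, 0.04173045]), 'wrist_force': array([-0.04223174,  2.71565963,  3.39067607])}
```

View pics/b4.png

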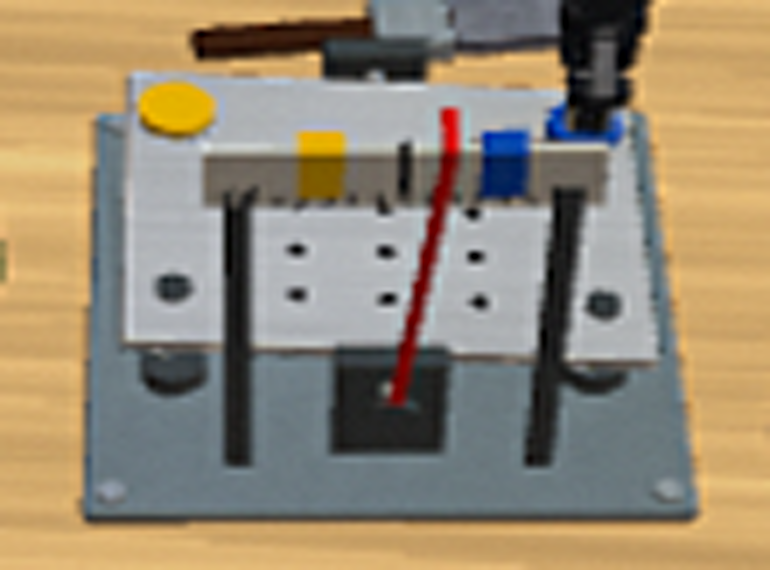

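>>> play_rows(commands="0 0 0 -3 0; 0 0 0 -6 0; 0 0 0 -8 0; 0 0 0 -10 0; 0 0 0 -10 0; 0 0 0 -10 0")

```text
time: 4.13
ee_pos: [0.5353, 0.1504, 0.0323]
tcp_rot: [179.9, -0.0, 90.0]
wrist_force: [-1.5, 4.1, 8.2]
opening: 0.0001
```

```bash
python3 look.py b5
```

```text
{'time': 4.1333, 'ee_pos': array([0.5352892 , 0.15037971, 0.03228116]), 'wrist_force': array([-1.53578927,  4.12345618,  8.19891214])}
```

View pics/b5.png

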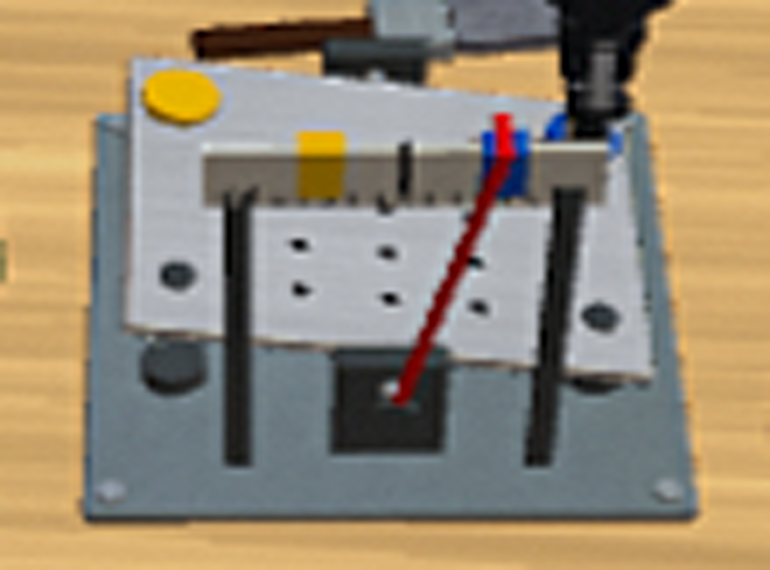

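The needle's top end is at u≈503 in the blue clip (484–529), close to its middle. I'll hold it there.

>>> play_rows(commands="0 0 0 0 0; 0 0 0 0 0; 0 0 0 0 0; 0 0 0 0 0; 0 0 0 0 0; 0 0 0 0 0; 0 0 0 0 0; 0 0 0 0 0; 0 0 0 0 0; 0 0 0 0 0")

```text
time: 5.02
ee_pos: [0.5353, 0.1504, 0.0324]
tcp_rot: [179.9, -0.0, 90.0]
wrist_force: [-1.1, 4.3, 8.2]
opening: -0.0
```

>>> play_rows(commands="0 0 0 0 0; 0 0 0 0 0; 0 0 0 0 0; 0 0 0 0 0; 0 0 0 0 0; 0 0 0 0 0")

```text
time: 5.52
ee_pos: [0.5353, 0.1504, 0.0324]
tcp_rot: [179.9, -0.0, 90.0]
wrist_force: [-1.8, 3.5, 7.8]
opening: 0.0004
```

```bash
python3 look.py b6
```

```text
{'time': 5.5167, 'ee_pos': array([0.53526576, 0.15039843, 0.03237627]), 'wrist_force': array([-1.76205061,  3.5022718 ,  7.78870339])}
```

View pics/b6.png

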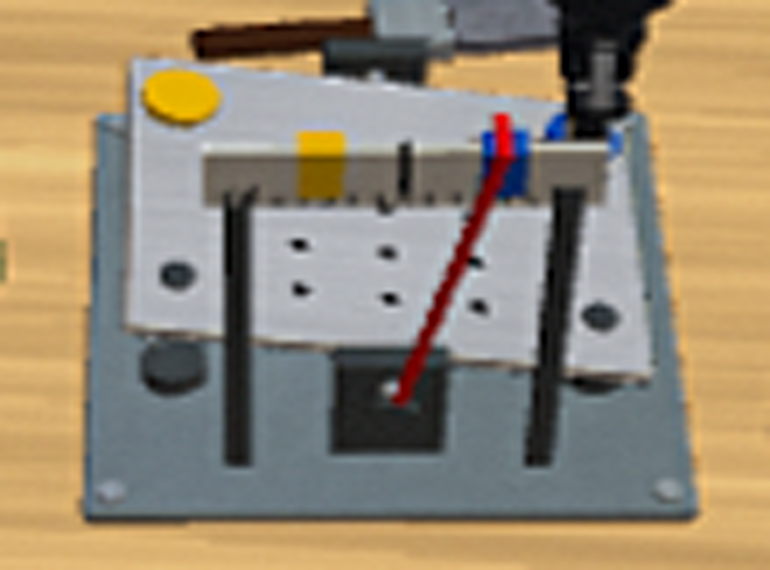

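>>> play_rows(commands="0 0 0 4 0; 0 0 0 8 0; 0 0 0 12 0; 0 0 0 17 0; 0 0 0 23 0; 0 0 0 32 0; 0 0 0 45 0; 0 0 0 60 0; 0 0 0 60 0; 0 0 0 60 0")

```text
time: 6.4
ee_pos: [0.5357, 0.1501, 0.0927]
tcp_rot: [179.9, -0.0, 90.0]
wrist_force: [-0.8, -0.7, -0.2]
opening: 0.0
```

>>> play_rows(commands="0 0 0 0 0; 0 0 0 0 0; 0 0 0 0 0; 0 0 0 0 0; 0 0 0 0 0; 0 0 0 0 0")

```text
time: 6.9
ee_pos: [0.5349, 0.15, 0.0912]
tcp_rot: [-180.0, 0.0, 90.0]
wrist_force: [-1.3, -0.0, 0.2]
opening: 0.0003
```

```bash
python3 look.py b7 side
```

```text
{'time': 6.9, 'ee_pos': array([0.53491038, 0.14996099, 0.09124192]), 'wrist_force': array([-1.30376671, -0.01073865,  0.23583841])}
```

View pics/b7.png

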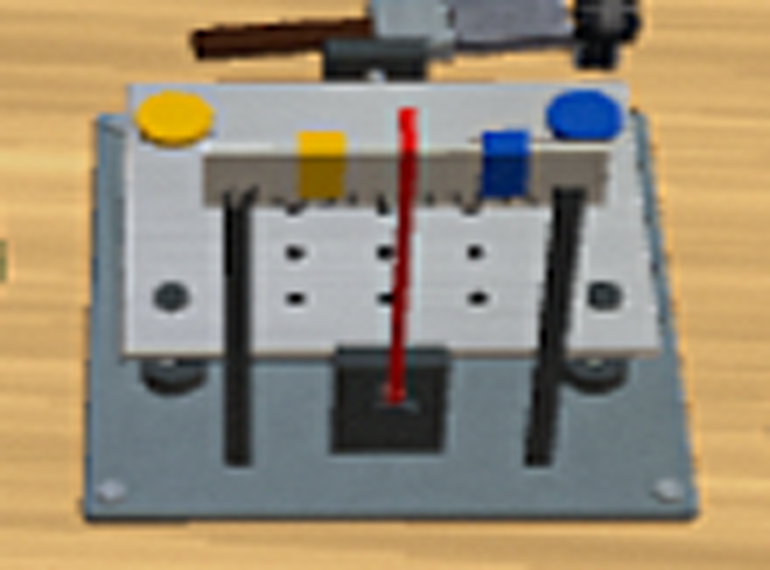

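>>> play_rows(commands="0 1 -10 0 0; 0 2 -30 0 0; 0 4 -55 0 0; 0 6 -80 0 0; 0 8 -105 0 0; 0 10 -130 0 0; 0 11 -155 0 0; 0 12 -175 0 0; 0 13 -188 0 0; 0 13 -190 0 0")

```text
time: 7.83
ee_pos: [0.548, -0.0423, 0.0915]
tcp_rot: [180.0, 0.0, 89.9]
wrist_force: [0.4, 0.2, -1.1]
opening: -0.0001
```

>>> play_rows(commands="0 0 0 -6 0; 0 0 0 -14 0; 0 0 0 -22 0; 0 0 0 -28 0; 0 0 0 -33 0; 0 0 0 -36 0; 0 0 0 -36 0; 0 0 0 -36 0")

```text
time: 8.5
ee_pos: [0.548, -0.0398, 0.0554]
tcp_rot: [-180.0, 0.0, 90.0]
wrist_force: [0.5, -0.2, 0.7]
opening: 0.0002
```

```bash
python3 look.py d1 side
```

```text
{'time': 8.5, 'ee_pos': array([ 0.54796762, -0.03979323,  0.05544477]), 'wrist_force': array([ 0.46063132, -0.15033088,  0.68740541])}
```

View pics/d1.png

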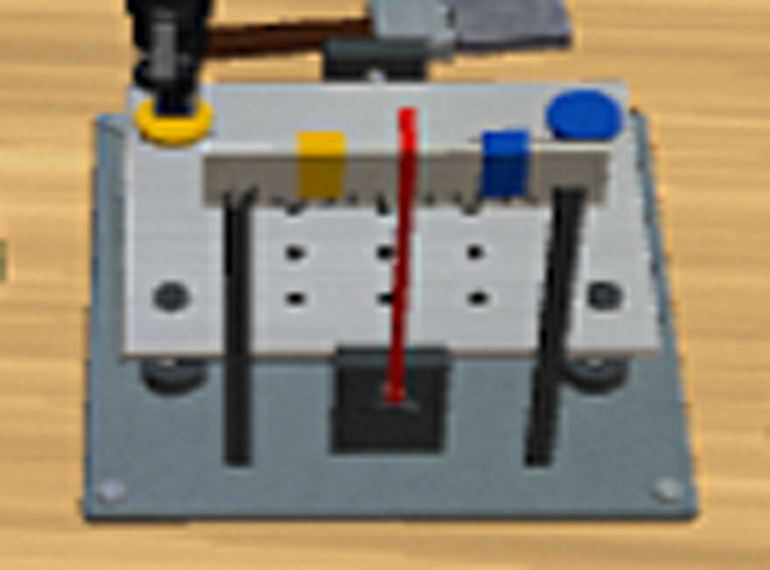

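View pics/d1_2.png

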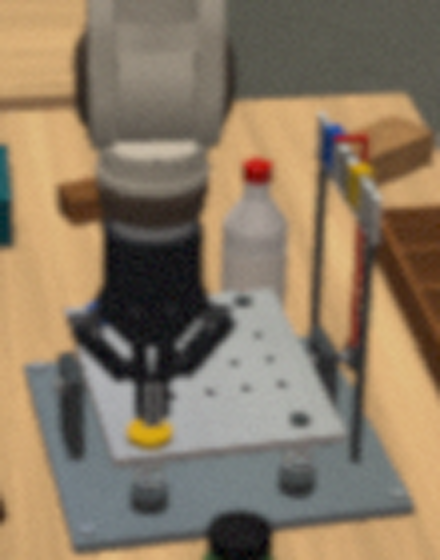

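>>> play_rows(commands="0 0 0 -3 0; 0 0 0 -6 0; 0 0 0 -9 0; 0 0 0 -12 0; 0 0 0 -14 0; 0 0 0 -14 0; 0 0 0 -14 0")

```text
time: 9.18
ee_pos: [0.5482, -0.0403, 0.0417]
tcp_rot: [180.0, 0.0, 90.0]
wrist_force: [0.8, -3.2, 4.2]
opening: 0.0001
```

```bash
python3 look.py d2
```

```text
{'time': 9.1833, 'ee_pos': array([ 0.54818439, -0.04029406,  0.04171055]), 'wrist_force': array([ 0.80912854, -3.22712923,  4.20840111])}
```

View pics/d2.png

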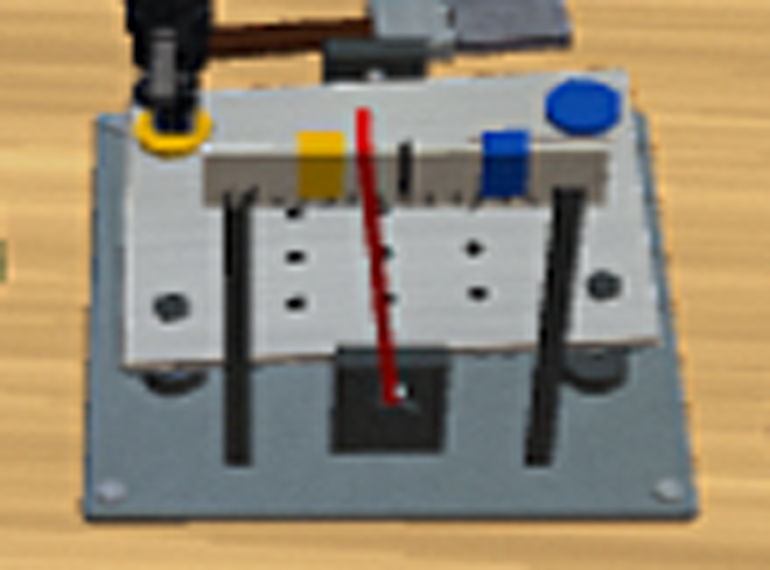

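>>> play_rows(commands="0 0 0 -3 0; 0 0 0 -5 0; 0 0 0 -7.5 0; 0 0 0 -7.5 0; 0 0 0 -7.5 0; 0 0 0 -7.5 0")

```text
time: 9.73
ee_pos: [0.5483, -0.0404, 0.0347]
tcp_rot: [179.9, 0.0, 90.0]
wrist_force: [-0.4, -5.3, 7.1]
opening: -0.0001
```

```bash
python3 look.py d3
```

```text
{'time': 9.7333, 'ee_pos': array([ 0.54827099, -0.04039218,  0.0346974 ]), 'wrist_force': array([-0.40120878, -5.27055312,  7.12678159])}
```

View pics/d3.png

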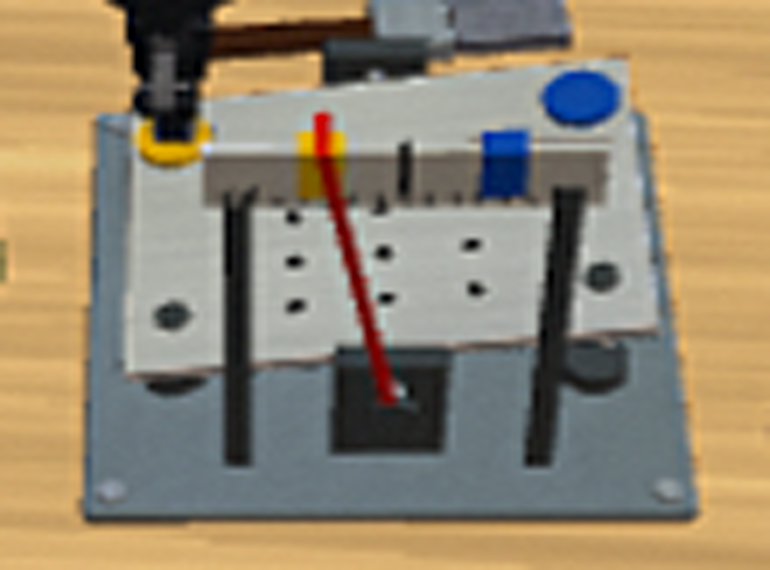

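The needle is at u≈322, in the middle of the yellow clip (298–345). I'll hold it there, then release.

>>> play_rows(commands="0 0 0 0 0; 0 0 0 0 0; 0 0 0 0 0; 0 0 0 0 0; 0 0 0 0 0; 0 0 0 0 0; 0 0 0 0 0; 0 0 0 0 0; 0 0 0 0 0; 0 0 0 0 0")

```text
time: 10.62
ee_pos: [0.5483, -0.0404, 0.0347]
tcp_rot: [179.9, 0.0, 90.0]
wrist_force: [0.1, -5.5, 7.6]
opening: -0.0002
```

>>> play_rows(commands="0 0 0 0 0; 0 0 0 0 0; 0 0 0 0 0; 0 0 0 0 0; 0 0 0 0 0; 0 0 0 0 0")

```text
time: 11.12
ee_pos: [0.5483, -0.0404, 0.0347]
tcp_rot: [179.9, 0.0, 90.0]
wrist_force: [-1.3, -5.6, 7.8]
opening: -0.0
```

```bash
python3 look.py d4
```

```text
{'time': 11.1167, 'ee_pos': array([ 0.54828969, -0.04040465,  0.03473979]), 'wrist_force': array([-1.30899695, -5.5754492 ,  7.82371844])}
```

>>> play_rows(commands="0 0 0 4 0; 0 0 0 8 0; 0 0 0 12 0; 0 0 0 17 0; 0 0 0 25 0; 0 0 0 38 0; 0 0 0 58 0; 0 0 0 80 0; 0 0 0 105 0; 0 0 0 120 0")

```text
time: 12.0
ee_pos: [0.5484, -0.0398, 0.1575]
tcp_rot: [179.9, -0.0, 90.0]
wrist_force: [-0.2, 0.5, 0.3]
opening: -0.0001
```

>>> play_rows(commands="0 0 0 0 0; 0 0 0 0 0; 0 0 0 0 0; 0 0 0 0 0; 0 0 0 0 0; 0 0 0 0 0; 0 0 0 0 0; 0 0 0 0 0")

```text
time: 12.67
ee_pos: [0.5479, -0.04, 0.1537]
tcp_rot: [-180.0, -0.0, 90.0]
wrist_force: [0.2, -0.3, 0.4]
opening: -0.0002
```

```bash
python3 look.py d5 scene
```

```text
{'time': 12.6667, 'ee_pos': array([ 0.54785726, -0.03996666,  0.15367867]), 'wrist_force': array([ 0.20456942, -0.27919272,  0.37245317])}
```

View pics/d4.png

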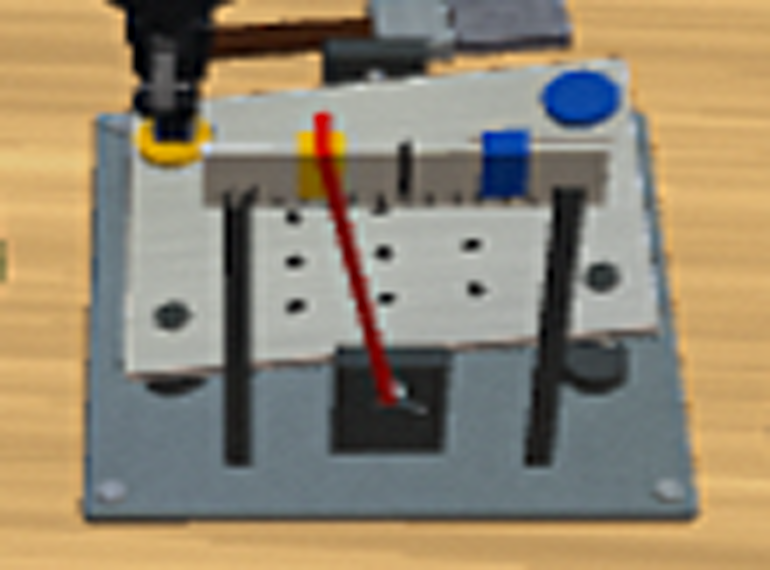

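View pics/d5_2.png

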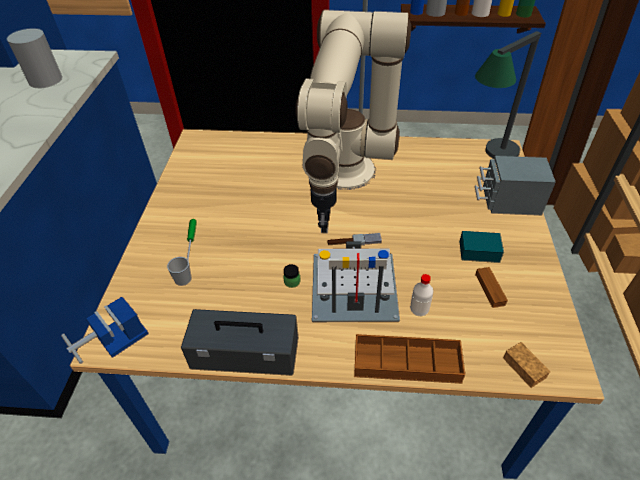

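View pics/d5.png

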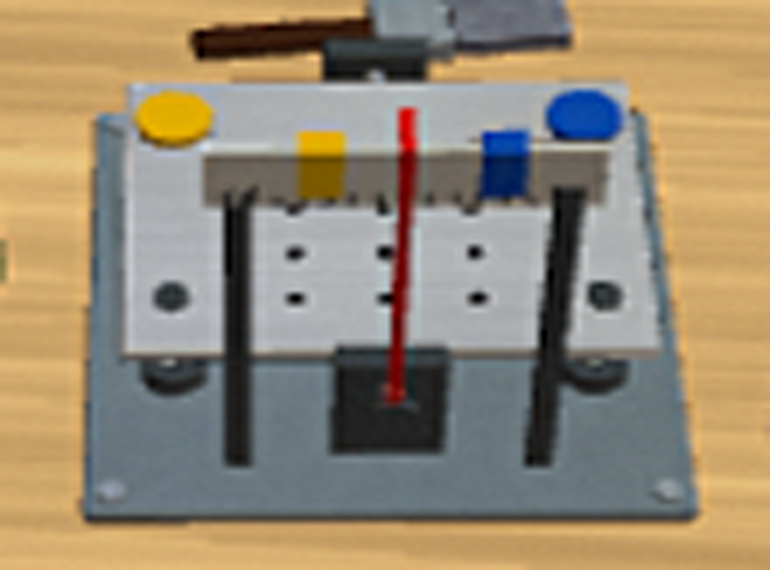

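The plate is level with the needle at its starting pixel (u≈408). The hand is clear, and every loose object is where it was in the first picture.

```bash
python3 -c "
from workcell import *
print(job_done())"
```

```text
the job is handed in; nothing more can be done
None
```

I checked both springs and handed the job in at about 12.7 s of the 48 s allowed. The hand-in itself reports no verdict.

- **Blue pad:** I pressed it with the shut fingertips until the needle stood about 1 mm from the middle of the blue band. I held it there for about 1.4 s at roughly 8 N, then let the plate come back to level.
- **Yellow pad:** The needle stood within about 1 mm of the middle of the yellow band. I held it for about 1.4 s at roughly 7.5 N, then released it.
- **Last checks:** After the final lift the needle was back at its starting pixel and the plate was level. The wrist force was within the noise, and the hand was clear. I could see no shift of any loose object in the scene picture.

**One disagreement:** The fingertips appeared about 30 mm above the reported TCP in both fixed cameras, and the wrist camera also showed them short of it. Contact matched this, coming at a TCP height of about 0.05 m where the pad top is at 0.083 m. I therefore set the pressing depth from the pictures and the force, not from the TCP height.

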